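Index the display turntable to its next stop

TASK

Turn the round pastry display stand anticlockwise (seen from above) to its very next stop: pull up the spring plunger's knob, swing the turntable on, and let the pin snap fully home in the first slot it meets. Keep the two pastry boxes riding upright on the turntable, leave the other goods on the counter where they are, and let go of the knob at the end.

Things in the scene. Friction and masses are not known exactly. Their poses are not given: they have to be found in the camera images.
- stand: Fixed round dark steel base of the display stand, 178 mm radius, 24 mm high; origin under its centre, on the counter. It carries a raised steel index ring, 137 to 163 mm from the axis, top 38 mm above the counter, with 13 mm wide radial slots and, past the turntable's end stop, an open gap. Its -x axis points to the slot in which the pin starts.
- stand_axis (a point): Point on the stand's upright turning axis, at the top face of its dark wooden turntable (118 mm radius, top 52 mm above the counter). A steel tongue 34 mm wide reaches from the turntable's edge over the index ring to 172 mm from the axis (top also at 52 mm) and carries the plunger, 150 mm from the axis. Axes as stand.
- knob_grip (a point): Point on the upright axis of the plunger's black knob (cylinder, 26 mm diameter, 28 mm tall), 17 mm above its lower face, 11 mm below its top; 88 mm above the counter when the pin is home. Below it a 5 mm gap, then a nut (20 mm diameter, 14 mm high) on the tongue. 150 mm from stand_axis; it moves round with the turntable and up and down with the pin.
- plunger (a joint): Height of the plunger, m. 0: pin home, 11 mm deep in a slot. 0.011: tip resting on the index ring. 0.016: pulled to its stop. A spring pushes it down: 7 N at home, 12.5 N on the ring, 15 N at the stop. The pin is 10 mm thick, round-tipped. Let go over the ring, it rides on the smooth top and drops into the first slot it comes over, which then stops the turntable.
- turntable (a joint): Turntable angle, rad, growing anticlockwise from above; 0 at the start slot. The first slot anticlockwise lies anywhere from 0.5 to 0.8 (not measured: find it by feel or sight); another, the wrong one, 0.42 beyond it; end stop at 1.15. Turning takes about 1 N at the knob with the pin up, 4 to 6 N with it riding on the ring. It stays where it is left.
- box_left: Clear pastry box, 68 x 110 x 38 mm (x, y, z), about 0.2 to 0.35 kg, loose, lying on the turntable, its top 90 mm above the counter. Origin at the centre of its underside. Must ride along.
- box_right: The other such box on the turntable beside it, same size and origin.
- candy_jar: Amber jar standing beside the stand, 68 mm diameter, 120 mm tall; origin at the centre of its underside. Leave alone.
- cake_tin: Round aluminium tin beside the stand, 104 mm diameter, 62 mm tall; origin at the centre of its underside. Leave alone.
- box_low: Clear pastry box on the counter, 68 x 110 x 38 mm, lower of a pile of two; origin at the centre of its underside. Leave alone.
- box_high: The upper box of that pile, same size. Leave alone.
Mind the look-alikes: they are no part of the job. What is shaped like the box_left but blue or yellow is not meant.

How it is judged:
By the outcome, as a careful person would: the job done as asked, in the order asked, and still so for the second after the job is handed in, with the robot touching nothing.
It also fails if it takes over 38 s, if anything falls off the work surface, if the arm or the gripper's body presses on something with over 40 N, if the wrist force passes 120 N, or if a joint passes its speed limit or range.

ROBOT

A 6-joint arm with a two-finger parallel gripper is mounted at the origin on the work surface. World frame = base frame: x ahead of the robot, y to its left, z up, the work surface at z = 0. Lengths are in m, angles in rad, forces in N, time in s.
With the tool pointing down it reaches from about 0.4 to 0.825 m from the base axis. Payload 7 kg.
Tool frame: the origin (TCP) lies at the centre of the arm's flange, where the gripper is bolted on; the fingertips stand 178 mm ahead of it and the grasp point (between the pads) lies 159 mm ahead of it; z points along the fingers, y is the direction in which the jaws open and shut (so a half turn about z gives the same grasp; the last joint's range is limited). The gripper opens to 88 mm and grips with 3 to 60 N. Pads are 19 mm wide; open, the fingers measure 130 mm over their backs; the gripper's body (78 mm by 193 mm) begins 47 mm behind the grasp point.
Start: joints at [-1.033, 0.359, 0.012, 0, -1.224, -0.288], TCP at [0.167, -0.654, 0.405] pointing down, gripper open.
Joint ranges: [-3.07, 3.07], [-1.43, 2.12], [-1.02, 1.25], [-3.03, 1.67], [-3.05, -0], [-3.03, 3.03]. Speed limits (rad/s): [2.39, 2.39, 3.01, 3.14, 3.14, 3.14].

INTERFACE

Orientations are given as [roll, pitch, yaw] about the fixed x, y, z axes, in that order (R = Rz(yaw) Ry(pitch) Rx(roll)).
In Python, from station import * gives the robot as it stands.
- The arm moves only by the tool send_rows, never from a script. Its argument "motion" is a list of rows, each an object with "offset": the shift along the tool's x, y, z in cm, a list of three; "turn": the turn about the tool's z in degrees. In form: [{"offset": [x, y, z], "turn": turn}, ...]. A call has 1 to 8 rows; each row is the pose to reach, as a shift and turn from the pose commanded when the call began, along the tool's axes at that moment; what a row does not reach only later rows make up. A row lasts 1/10 s, in which the tool goes at most 50 mm and 8.59 degrees, less where a joint would pass 70% of its speed; a pose out of reach is approached as far as the arm can. A call with a gripper value outside its range is refused whole. "hand" is the opening, from -1 (shut) to 1 (fully open), set as the call begins (left out, the last holds). The fingers move at their own pace and stop on an object; "squeeze" is the grip in N (left out, the last holds). Time passes only in rows, so rows that repeat a pose let the fingers close. It gives the time, the measured TCP pose, the force and the opening at its end, in the units of the state.
- get_state(): the state, without advancing time (a new reading comes with each control period).
- grab_frame(name): name is "scene" or "top"; returns a dict with "frame" (420x560x3 uint8, blue, green, red), "range_z" (420x560 float32, m along the optical axis (not along the pixel's ray), 0 where there is no reading), "vertical_fov" (degrees; the focal length in pixels is half the picture's height over the tangent of half this angle, whatever the lens; pixels are square), "cx", "cy" (the principal point, pixels), "cam_to_world" (4x4, takes a point from camera to world coordinates). Camera axes: x right, y up, looking along -z (the intrinsics and any distortion apply to the point x, -y, -z); pixel columns grow to the right and rows downward; lengths in m; the calibration is good to about 2 mm. A picture is of the moment at which its call begins.
- job_done(): hands the job in, once; it reports no verdict.
The state is a dict: "t": time; "q": joint angles; "qd": joint speeds; "joint_efforts": joint torques, N m; "eef_pos": TCP position; "ee_rot": TCP orientation; "force": force on the tool from outside, world axes, zero at the start; "moment": the same for the moment, N m; "width": finger opening in m.
Only numpy, scipy, OpenCV 4.12 (cv2) and the standard library are available. Lean on these libraries where they do the work, as an engineer would, in place of code of your own. Each camera call takes 0.05 s, during which the arm holds its last target. There are 200 camera calls.

## Working session

There is one attempt and no reset: what is moved stays moved. The work goes in short steps, Python scripts to look and compute and a tool call to move; the robot and the scene stay as the last step left them, time stands still between calls to the robot, and variables do not carry over. Pictures are saved under pics/ and viewed, about 8 in all and at most 12, crops included, and the job is handed in when it is done.

Besides the shell and the picture viewer there is one more tool, called after "Call:" by a JSON object that holds its "method" and its "body", one argument or row to a line. send_rows: Moves the arm, as the interface text tells. Its arguments: {"type":"object","properties":{"motion":{"type":"array"},"hand":{"type":"number"},"squeeze":{"type":"number"}},"required":["motion"]}

```bash
mkdir -p pics; cat > h.py <<'E'
from station import *
import numpy as np, cv2
def grab(n):
    return grab_frame(n)
def P(f,u,v,z=None):
    h,w=f["range_z"].shape; F=h/2/np.tan(np.radians(f["vertical_fov"])/2)
    M=np.array(f["cam_to_world"]); d=np.array([(u-f["cx"])/F,-(v-f["cy"])/F,-1.])
    if z is None: s=f["range_z"][int(round(v)),int(round(u))]
    else: s=(z-M[2,3])/(M[:3,:3]@d)[2]
    return M[:3,:3]@(d*s)+M[:3,3]
def uv(f,p):
    h,w=f["range_z"].shape; F=h/2/np.tan(np.radians(f["vertical_fov"])/2)
    M=np.array(f["cam_to_world"]); c=M[:3,:3].T@(np.array(p)-M[:3,3])
    return f["cx"]+F*c[0]/-c[2], f["cy"]-F*c[1]/-c[2]
E
python3 - <<'E'
from h import *
import pickle
for n in("scene","top"):
    f=grab(n); pickle.dump(f,open(n+"0.pkl","wb")); cv2.imwrite(f"pics/{n}0.png",f["frame"])
    print(n,[k for k in f],f["vertical_fov"],f["cx"],f["cy"],np.round(f["cam_to_world"],3).tolist())
print(get_state())
E
```

```text
scene ['frame', 'range_z', 'vertical_fov', 'cx', 'cy', 'cam_to_world'] 43.95489163106542 284.9223784193917 216.85194345202214 [[-0.683, -0.486, 0.545, 1.508], [0.73, -0.475, 0.491, 0.696], [0.02, 0.733, 0.68, 1.146], [0.0, 0.0, 0.0, 1.0]]
top ['frame', 'range_z', 'vertical_fov', 'cx', 'cy', 'cam_to_world'] 57.93433496257645 275.63342576438885 202.96455647604853 [[0.007, 0.981, -0.194, 0.434], [-1.0, 0.009, 0.008, -0.07], [0.01, 0.194, 0.981, 1.198], [0.0, 0.0, 0.0, 1.0]]
{'t': 0.1, 'q': array([-1.03289488e+00,  3.59299135e-01,  1.11510690e-02, -2.88816394e-04,
       -1.22410605e+00, -2.88099524e-01]), 'qd': array([ 8.90875158e-04, -1.67446349e-05,  1.53831830e-03,  9.09844242e-04,
       -5.86593991e-04, -1.15227285e-03]), 'joint_efforts': array([-2.08824531e-03, -5.84164202e+01,  2.93748432e+01,  7.01557651e+00,
        1.00290249e-02, -5.39653570e-05]), 'eef_pos': array([ 0.16681735, -0.65388095,  0.40383043]), 'ee_rot': array([ 3.14011780e+00, -1.53905552e-04, -2.89188895e+00]), 'force': array([-0.22656919,  0.3631733 , -0.28630466]), 'moment': array([0.04374001, 0.01716285, 0.03362264]), 'width': 0.08789208119757994}
```

View pics/top0.png

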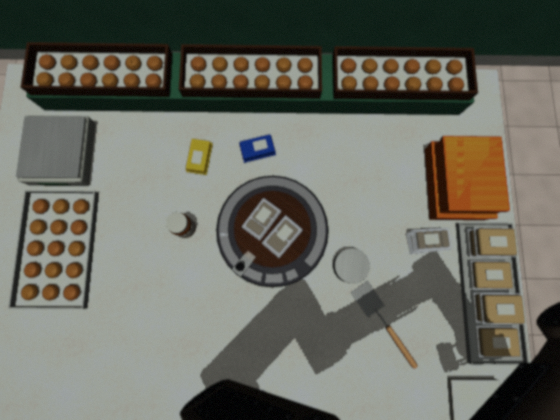

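View pics/scene0.png

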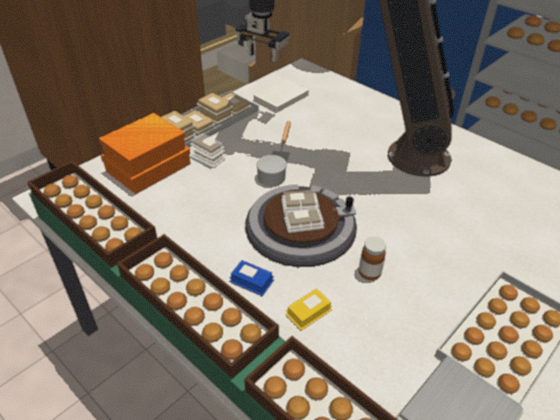

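The top view shows the stand at about (272,231), the knob near (240,263), two clear boxes at (262,217) and (281,236), the jar at (180,223), the tin at (351,265) and the pile at (430,240). The look-alikes are the blue (257,148) and yellow (199,156) boxes. I'll check my choice in an enlarged crop.

```bash
python3 - <<'E'
from h import *
import pickle
t=pickle.load(open("top0.pkl","rb")); s=pickle.load(open("scene0.pkl","rb"))
a=cv2.resize(t["frame"][170:295,210:335],None,fx=4.8,fy=4.8,interpolation=cv2.INTER_CUBIC)
cv2.imwrite("pics/c1.png",a)
b=cv2.resize(s["frame"][175:265,240:365],None,fx=6.4,fy=6.4,interpolation=cv2.INTER_CUBIC)
cv2.imwrite("pics/c2.png",b)
E
```

```text
(no output)
```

View pics/c1.png

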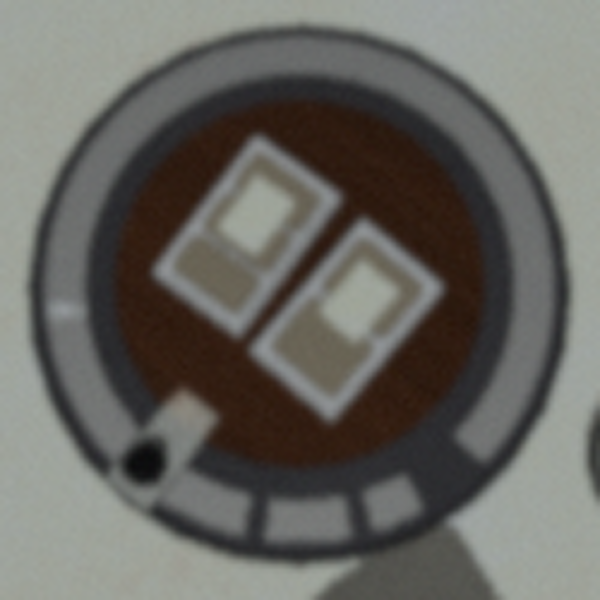

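View pics/c2.png

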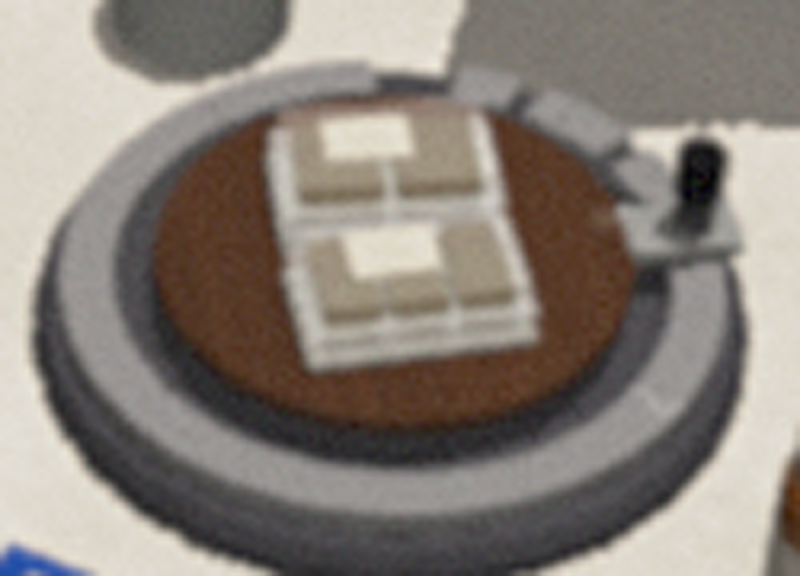

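The crops show the knob at crop px (145,461), with the slots anticlockwise of it at (257,518), the first, and (360,514), the wrong one. The open gap is past (420,490). The first slot is thus visible and I can measure it.

```bash
python3 - <<'E'
from h import *
import pickle
t=pickle.load(open("top0.pkl","rb")); s=pickle.load(open("scene0.pkl","rb"))
T=lambda x,y:(210+(x+.5)/4.8-.5,170+(y+.5)/4.8-.5)
S=lambda x,y:(240+(x+.5)/6.4-.5,175+(y+.5)/6.4-.5)
def circ(p):
    p=np.array(p); A=np.c_[2*p[:,:2],np.ones(len(p))]; b=(p[:,:2]**2).sum(1); r=np.linalg.lstsq(A,b,rcond=None)[0]
    return r[:2],np.sqrt(r[2]+r[0]**2+r[1]**2)
print("ring",circ([P(t,*T(*q),.038) for q in[(45,290),(555,290),(300,40),(300,548)]]))
print("table",circ([P(t,*T(*q),.052) for q in[(115,290),(485,290),(300,98),(300,468)]]))
c2,r=circ([P(s,*S(*q),.052) for q in[(153,250),(637,250),(400,432),(215,150)]]);print("scene table",c2,r)
c=circ([P(t,*T(*q),.052) for q in[(115,290),(485,290),(300,98),(300,468)]])[0]
k=P(t,*T(145,461),.099); print("knob top",k,"depth",P(t,*T(145,461)))
k2=P(s,*S(703,148),.099); print("knob scene",k2)
for n,q in dict(knob=k,k2=k2,s1=P(t,*T(257,518),.036),s2=P(t,*T(360,514),.036)).items():
    d=q[:2]-c; print(n,np.hypot(*d),np.degrees(np.arctan2(d[1],d[0])),np.arctan2(d[1],d[0]))
for n,q in dict(L=(248,235),R=(347,320)).items(): 
    p=P(t,*T(*q),.09);print(n,p,np.hypot(*(p[:2]-c)))
for n,q,z in[("jar",(180,218),.12),("tin",(351,265),.062)]: print(n,P(t,*q,z))
for o in("top","scene"):
    f={"top":t,"scene":s}[o];print(o,[np.round(P(f,*uv(f,[*c,.052])),3)])
E
```

```text
ring (array([ 0.58020223, -0.07014955]), np.float64(0.16342629741857842))
table (array([ 0.58340345, -0.0700066 ]), np.float64(0.1175780491782331))
scene table [ 0.58858219 -0.06495503] 0.11830330595444359
knob top [0.46765846 0.02144003 0.099     ] depth [0.46752613 0.02107818 0.10333191]
knob scene [0.46567669 0.02183802 0.099     ]
knob 0.14751064518385387 141.68880018591764 2.4729360764446167
k2 0.14931518109158284 142.0404008938838 2.479072666450969
s1 0.15076099029361767 170.16649939287902 2.9699656909986705
s2 0.15071180281181754 -165.09551201606007 -2.8814602649461096
L [ 0.60562543 -0.0376727   0.09      ] 0.03923388390502087
R [ 0.5537097  -0.09878874  0.09      ] 0.04135372533359906
jar [0.60065561 0.19447512 0.12      ]
tin [ 0.47304427 -0.30467164  0.062     ]
top [array([ 0.584, -0.07 ,  0.049])]
scene [array([ 0.614, -0.044,  0.089])]
```

```bash
cat >> h.py <<'E'
from scipy.spatial.transform import Rotation as Ro
C=np.array([.582,-.070])
def go(*targets):
    "each target: x,y,z(TCP),yaw deg -> offset cm in current tool axes, turn deg"
    s=get_state(); R=Ro.from_euler("xyz",s["ee_rot"]); y0=np.degrees(s["ee_rot"][2])
    for x,y,z,yaw in targets:
        print(np.round(R.inv().apply(np.array([x,y,z])-s["eef_pos"])*100,2).tolist(), round(-((yaw-y0+180)%360-180),1))
def ring(a,z,dyaw=0):  # a: polar angle deg of the knob about the stand axis
    return (*(C+.15*np.array([np.cos(np.radians(a)),np.sin(np.radians(a))])),z,a-180+dyaw)
E
python3 -c "
from h import *
go((.40,-.40,.40,-102),(.4665,.0213,.33,-38.2)); print(ring(141.8,.25))"
```

```text
[-28.87, 18.84, 0.41] -63.7
[-45.72, 58.01, 7.46] -127.5
(np.float64(0.46412146602368964), np.float64(0.02276125930363311), 0.25, -38.19999999999999)
```

Call:
{"method": "send_rows", "body": {
  "motion": [
    {"offset": [-3.6,2.4,0.05],"turn": -8},
    {"offset": [-7.2,4.7,0.1],"turn": -16},
    {"offset": [-10.8,7.1,0.15],"turn": -24},
    {"offset": [-14.4,9.4,0.2],"turn": -32},
    {"offset": [-18,11.8,0.25],"turn": -40},
    {"offset": [-21.6,14.1,0.3],"turn": -48},
    {"offset": [-25.2,16.5,0.35],"turn": -56},
    {"offset": [-28.8,18.8,0.4],"turn": -63.7}
  ],
  "hand": 0.4,
  "squeeze": 20
}}

```text
t: 0.9
eef_pos: [0.4002, -0.3991, 0.4005]
ee_rot: [3.141, 0.0, -1.774]
force: [1.1, -0.8, 0.6]
width: 0.0612
```

```bash
python3 -c "
from h import *
s=get_state();print(s['t'],s['eef_pos'],np.degrees(s['ee_rot']),s['width'])
go((.4665,.0213,.33,-38.2))"
```

```text
0.9 [ 0.40022922 -0.39906303  0.40046832] [ 1.79980679e+02  1.27070998e-02 -1.01658532e+02] 0.06117289967708195
[-42.51, 2.0, 7.06] -63.5
```

Call:
{"method": "send_rows", "body": {
  "motion": [
    {"offset": [-4.9,0.2,0.8],"turn": -8},
    {"offset": [-9.8,0.4,1.6],"turn": -16},
    {"offset": [-14.7,0.7,2.4],"turn": -24},
    {"offset": [-19.6,0.9,3.2],"turn": -32},
    {"offset": [-24.5,1.1,4.1],"turn": -40},
    {"offset": [-29.4,1.4,4.9],"turn": -48},
    {"offset": [-34.2,1.6,5.7],"turn": -56},
    {"offset": [-39,1.8,6.5],"turn": -63.5}
  ]
}}

```text
t: 1.7
eef_pos: [0.4625, -0.0135, 0.3355]
ee_rot: [-3.141, -0.0, -0.666]
force: [1.6, -0.0, 0.1]
width: 0.0611
```

```bash
python3 -c "
from h import *
go((.4665,.0213,.30,-38.2))"
```

```text
[-1.83, -2.98, 3.55] 0.0
```

Call:
{"method": "send_rows", "body": {
  "motion": [
    {"offset": [-0.9,-1.5,1.5],"turn": 0},
    {"offset": [-1.8,-3.0,3.5],"turn": 0},
    {"offset": [-1.8,-3.0,3.5],"turn": 0}
  ]
}}

```text
t: 2.0
eef_pos: [0.4667, 0.0206, 0.2984]
ee_rot: [3.138, 0.002, -0.67]
force: [-0.5, -0.3, 0.5]
width: 0.0614
```

```bash
python3 - <<'E'
from h import *
go((.4665,.0213,.249,-38.2))
a=grab("scene");b=grab("top")
f=np.hstack([cv2.resize(a["frame"][140:230,300:400],(400,360),interpolation=2),cv2.resize(b["frame"][220:310,190:290],(400,360),interpolation=2)])
cv2.imwrite("pics/h1.png",f); s=get_state(); print(s["t"],s["eef_pos"])
E
```

```text
[-0.05, -0.06, 4.94] -0.2
2.1 [0.46727379 0.01934128 0.30042502]
```

View pics/h1.png

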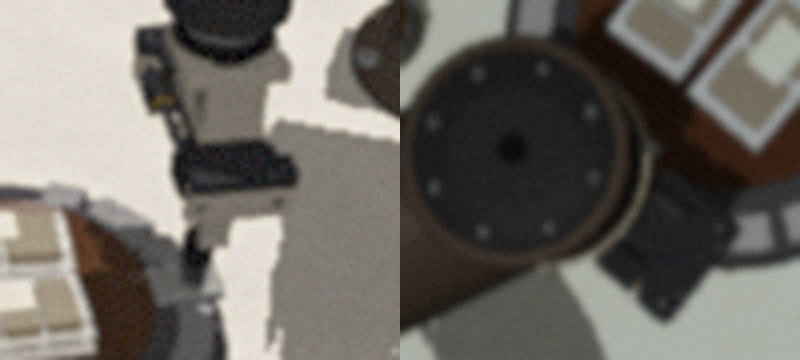

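The view shows the gripper over the knob with the jaws along the tangent. The near finger, at crop (205,240), stands in front of the knob at (195,265). Descending.

Call:
{"method": "send_rows", "body": {
  "motion": [
    {"offset": [0,-0.1,1.5],"turn": 0},
    {"offset": [0,-0.1,3],"turn": 0},
    {"offset": [0,-0.1,4.2],"turn": 0},
    {"offset": [0,-0.1,5.0],"turn": 0},
    {"offset": [0,-0.1,5.0],"turn": 0}
  ]
}}

```text
t: 2.6
eef_pos: [0.4679, 0.0193, 0.2504]
ee_rot: [3.141, 0.0, -0.673]
force: [0.9, -0.2, 0.6]
width: 0.0611
```

Call:
{"method": "send_rows", "body": {
  "motion": [
    {"offset": [0,0,0],"turn": 0},
    {"offset": [0,0,0],"turn": 0},
    {"offset": [0,0,0],"turn": 0},
    {"offset": [0,0,0],"turn": 0}
  ],
  "hand": -1,
  "squeeze": 10
}}

```text
t: 3.0
eef_pos: [0.4681, 0.0201, 0.2511]
ee_rot: [-3.141, -0.0, -0.672]
force: [0.1, -0.4, -0.1]
width: 0.0345
```

Call:
{"method": "send_rows", "body": {
  "motion": [
    {"offset": [0,0,0.1],"turn": 0},
    {"offset": [0,0,0.1],"turn": 0},
    {"offset": [0,0,0.1],"turn": 0}
  ]
}}

```text
t: 3.3
eef_pos: [0.4682, 0.0201, 0.2498]
ee_rot: [-3.141, -0.0, -0.672]
force: [0.3, -0.3, 1.9]
width: 0.0261
```

The opening is 26 mm and side forces are small, so the knob is held. I'll grip harder and lift.

Call:
{"method": "send_rows", "body": {
  "motion": [
    {"offset": [0,0,0],"turn": 0},
    {"offset": [0,0,0],"turn": 0},
    {"offset": [0,0,-0.3],"turn": 0},
    {"offset": [0,0,-0.7],"turn": 0},
    {"offset": [0,0,-1.1],"turn": 0},
    {"offset": [0,0,-1.4],"turn": 0},
    {"offset": [0,0,-1.4],"turn": 0}
  ],
  "squeeze": 45
}}

```text
t: 4.0
eef_pos: [0.4678, 0.0198, 0.2631]
ee_rot: [3.141, 0.0, -0.672]
force: [6.4, -2.3, -14.5]
width: 0.0248
```

```bash
python3 - <<'E'
from h import *
s=get_state(); p=s["eef_pos"]; d=p[:2]-C; a=np.degrees(np.arctan2(d[1],d[0])); print(p,s["force"],np.hypot(*d),a,np.degrees(s["ee_rot"][2]))
# rotate the present pose about C
R=Ro.from_euler("xyz",s["ee_rot"])
for t in(3,6,9,12,15,18,21):
    q=C+Ro.from_euler("z",t,degrees=True).as_matrix()[:2,:2]@d
    print(t,np.round(R.inv().apply(np.r_[q-p[:2],0])*100,2))
E
```

```text
[0.46782255 0.01979958 0.26305712] [  6.40552202  -2.32712991 -14.53369044] 0.14525995491994687 141.81525325988468 -38.50550767382942
3 [0.02 0.76 0.  ]
6 [0.09 1.52 0.  ]
9 [0.19 2.27 0.  ]
12 [0.33 3.02 0.  ]
15 [0.52 3.76 0.  ]
18 [0.74 4.48 0.  ]
21 [0.99 5.2  0.  ]
```

Call:
{"method": "send_rows", "body": {
  "motion": [
    {"offset": [0.01,0.39,0],"turn": -1.5},
    {"offset": [0.04,0.91,0],"turn": -3.5},
    {"offset": [0.09,1.56,0],"turn": -6},
    {"offset": [0.18,2.2,0],"turn": -8.5},
    {"offset": [0.29,2.84,0],"turn": -11},
    {"offset": [0.39,3.35,0],"turn": -13},
    {"offset": [0.45,3.6,0],"turn": -14},
    {"offset": [0.45,3.6,0],"turn": -14}
  ]
}}

```text
t: 4.8
eef_pos: [0.4493, -0.0113, 0.2631]
ee_rot: [-3.141, -0.0, -0.427]
force: [7.5, -2.0, -13.9]
width: 0.0249
```

```bash
python3 - <<'E'
from h import *
s=get_state(); p=s["eef_pos"];R=Ro.from_euler("xyz",s["ee_rot"])
print("tool force",R.inv().apply(s["force"]),"yaw",np.degrees(s["ee_rot"]))
C=np.array([.585,-.072]);d=p[:2]-C; print(np.hypot(*d),np.degrees(np.arctan2(d[1],d[0])))
f=grab("top"); a=cv2.resize(f["frame"][170:295,180:335],None,fx=4.8,fy=4.8,interpolation=cv2.INTER_CUBIC)
b=grab("scene"); b=cv2.resize(b["frame"][160:265,240:365],None,fx=5.7,fy=5.7,interpolation=2)
cv2.imwrite("pics/s1.png",b)
E
```

```text
tool force [ 7.67500931 -1.30850339 13.89738405] yaw [-1.79989717e+02 -2.35298797e-02 -2.44639264e+01]
0.14864808704310625 155.87894511110915
```

View pics/s1.png

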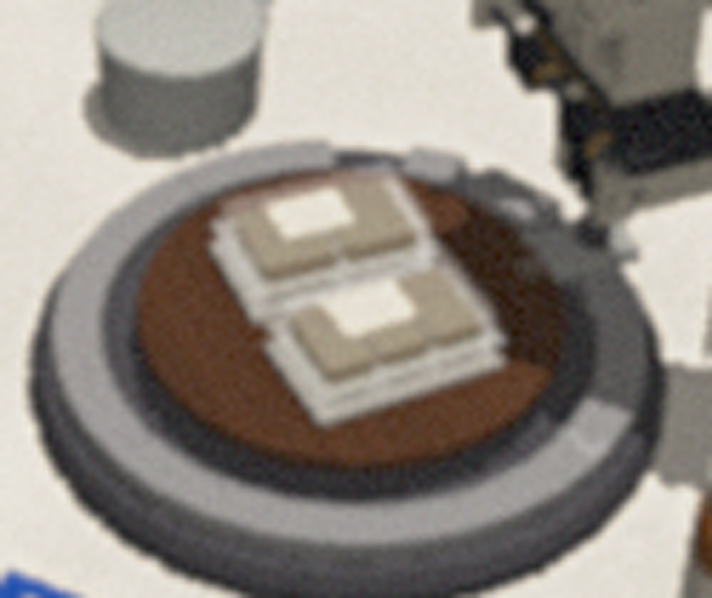

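The scene view shows the turntable turned by 14° with both boxes riding flat. The tongue is under the gripper near (595,235). I'll swing 7° further, lower the pin onto the ring, then open the jaws slightly.

Call:
{"method": "send_rows", "body": {
  "motion": [
    {"offset": [0.05,0.5,0],"turn": -2},
    {"offset": [0.1,1.2,0],"turn": -4.5},
    {"offset": [0.16,1.7,0],"turn": -6.5},
    {"offset": [0.18,1.82,0],"turn": -7},
    {"offset": [0.18,1.82,0.15],"turn": -7},
    {"offset": [0.18,1.82,0.25],"turn": -7},
    {"offset": [0.18,1.82,0.25],"turn": -7}
  ]
}}

```text
t: 5.6
eef_pos: [0.4433, -0.0282, 0.2607]
ee_rot: [3.142, 0.0, -0.305]
force: [5.5, -2.0, -10.7]
width: 0.0252
```

Call:
{"method": "send_rows", "body": {
  "motion": [
    {"offset": [0,0,0],"turn": 0},
    {"offset": [0,0,0],"turn": 0},
    {"offset": [0,0,0],"turn": 0}
  ],
  "hand": -0.3,
  "squeeze": 20
}}

```text
t: 5.9
eef_pos: [0.4431, -0.0283, 0.2614]
ee_rot: [3.142, 0.0, -0.305]
force: [0.9, -0.3, -0.0]
width: 0.0304
```

```bash
python3 - <<'E'
from h import *
s=get_state(); p=s["eef_pos"];R=Ro.from_euler("xyz",s["ee_rot"]); print(p,s["force"],s["width"])
C=np.array([.585,-.072]);d=p[:2]-C; print(np.hypot(*d),np.degrees(np.arctan2(d[1],d[0])),np.degrees(s["ee_rot"][2]))
E
```

```text
[ 0.44307204 -0.0283423   0.26141519] [ 0.90832733 -0.29435241 -0.02169851] 0.030369456685691548
0.14849087372135156 162.90185825381909 -17.49407615255456
```

Free of the knob, with no force. Now I'll push it on with the trailing finger, so the spring can drop the pin by itself.

Call:
{"method": "send_rows", "body": {
  "motion": [
    {"offset": [0,0.2,0],"turn": -0.7},
    {"offset": [0.01,0.4,0],"turn": -1.5},
    {"offset": [0.02,0.6,0],"turn": -2.2},
    {"offset": [0.03,0.8,0],"turn": -3},
    {"offset": [0.05,1.0,0],"turn": -3.7},
    {"offset": [0.06,1.2,0],"turn": -4.5},
    {"offset": [0.08,1.4,0],"turn": -5.2},
    {"offset": [0.08,1.4,0],"turn": -5.2}
  ]
}}

```text
t: 6.7
eef_pos: [0.4396, -0.0421, 0.2612]
ee_rot: [3.141, 0.0, -0.214]
force: [0.4, -0.2, -0.1]
width: 0.0307
```

Call:
{"method": "send_rows", "body": {
  "motion": [
    {"offset": [0,0.15,0],"turn": -0.6},
    {"offset": [0.01,0.3,0],"turn": -1.2},
    {"offset": [0.01,0.3,0],"turn": -1.2}
  ]
}}

```text
t: 7.0
eef_pos: [0.4392, -0.0451, 0.2612]
ee_rot: [3.141, 0.0, -0.193]
force: [0.2, 0.6, 0.4]
width: 0.0304
```

```bash
python3 - <<'E'
from h import *
b=grab("scene"); t=grab("top")
print(uv(b,[.439,-.045,.1]),uv(t,[.439,-.045,.1]))
A=cv2.resize(b["frame"][150:230,290:370],(400,400),interpolation=2)
B=cv2.resize(t["frame"][190:290,210:310],(400,400),interpolation=2)
cv2.imwrite("pics/s2.png",np.hstack([A,B]))
E
```

```text
(np.float64(338.01170088671597), np.float64(183.9675034821389)) (np.float64(262.9197697916749), np.float64(276.0184250773223))
```

View pics/s2.png

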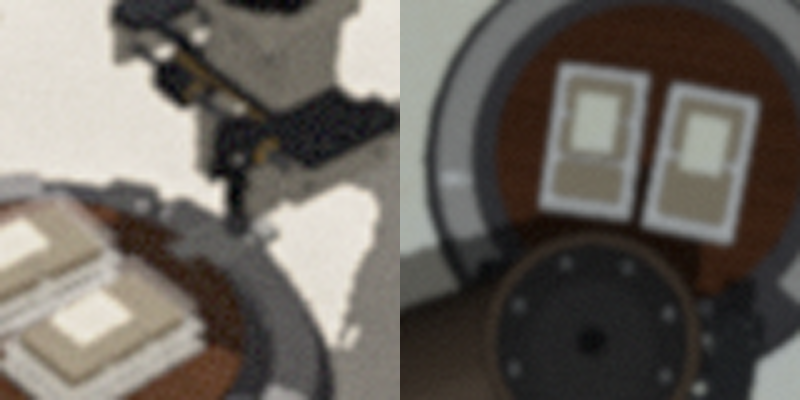

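The views show both boxes flat. The left box's edge is turned about 28° from the start, so the pin is close to or at the slot. I'll go on by feel.

Call:
{"method": "send_rows", "body": {
  "motion": [
    {"offset": [0,0.08,0],"turn": -0.3},
    {"offset": [0,0.15,0],"turn": -0.6}
  ]
}}

```text
t: 7.3
eef_pos: [0.439, -0.0463, 0.2612]
ee_rot: [3.142, 0.0, -0.183]
force: [1.0, 0.2, 0.1]
width: 0.0308
```

Call:
{"method": "send_rows", "body": {
  "motion": [
    {"offset": [0,0.08,0],"turn": -0.3},
    {"offset": [0,0.15,0],"turn": -0.6}
  ]
}}

```text
t: 7.5
eef_pos: [0.4387, -0.0477, 0.2612]
ee_rot: [-3.141, -0.0, -0.172]
force: [-0.1, 1.6, 0.8]
width: 0.0308
```

Call:
{"method": "send_rows", "body": {
  "motion": [
    {"offset": [0,0.08,0],"turn": -0.3},
    {"offset": [0,0.15,0],"turn": -0.6}
  ]
}}

```text
t: 7.7
eef_pos: [0.4385, -0.0491, 0.2612]
ee_rot: [-3.141, -0.0, -0.162]
force: [0.7, 4.5, -0.0]
width: 0.0306
```

```bash
python3 - <<'E'
from h import *
s=get_state(); print(s["force"],s["eef_pos"])
t=grab("top"); b=grab("scene")
t0=__import__("pickle").load(open("top0.pkl","rb"))
# rotation of boxes between pictures: white-ish box outline on table region; ECC on warped metric top view at z=.09
def plane(f,z=.09,h=.09):
    g=np.linspace(-h,h,361); X,Y=np.meshgrid(C[0]+.001+g,C[1]-.001+g); P3=np.stack([X,Y,0*X+z],-1)
    M=np.array(f["cam_to_world"]); c=(P3-M[:3,3])@M[:3,:3]; F=210/np.tan(np.radians(f["vertical_fov"])/2)
    return cv2.GaussianBlur(cv2.remap(f["frame"],(f["cx"]+F*c[...,0]/-c[...,2]).astype("f4"),(f["cy"]-F*c[...,1]/-c[...,2]).astype("f4"),1)[...,0],(0,0),2)
A,B=plane(t0),plane(t)
for g in(24,29,34):
    W=cv2.getRotationMatrix2D((180,180),-g,1)  # initial guess both senses
    for sg in(1,-1):
        W=cv2.getRotationMatrix2D((180,180),sg*g,1).astype("f4")
        try: cc,W2=cv2.findTransformECC(A,B,W,cv2.MOTION_EUCLIDEAN,(3,200,1e-6),None,5); print(g,sg,cc,np.degrees(np.arctan2(W2[1,0],W2[0,0])))
        except cv2.error as e: print(g,sg,"fail")
E
```

```text
[ 0.67251452  4.49151543 -0.03734449] [ 0.43853354 -0.04913645  0.261165  ]
24 1 0.9954005895064182 29.285137
24 -1 0.9954005887539762 29.285141
29 1 0.9954006155204478 29.285135
29 -1 0.9954005731414105 29.285152
34 1 0.9954005235134784 29.285154
34 -1 0.9954005675805957 29.285162
```

ECC on the rectified top view gives 29.3° (0.511 rad). I'll push 2 mm more and see whether it is stopped.

Call:
{"method": "send_rows", "body": {
  "motion": [
    {"offset": [0,0.1,0],"turn": 0},
    {"offset": [0,0.2,0],"turn": 0}
  ]
}}

```text
t: 8.0
eef_pos: [0.4384, -0.0502, 0.2612]
ee_rot: [-3.139, -0.001, -0.163]
force: [-2.7, 16.7, -0.3]
width: 0.0309
```

```bash
cat >> h.py <<'E'
def plane(f,z=.09,h=.09):
    g=np.linspace(-h,h,361); X,Y=np.meshgrid(C[0]+.001+g,C[1]-.001+g); P3=np.stack([X,Y,0*X+z],-1)
    M=np.array(f["cam_to_world"]); c=(P3-M[:3,3])@M[:3,:3]; F=210/np.tan(np.radians(f["vertical_fov"])/2)
    return cv2.GaussianBlur(cv2.remap(f["frame"],(f["cx"]+F*c[...,0]/-c[...,2]).astype("f4"),(f["cy"]-F*c[...,1]/-c[...,2]).astype("f4"),1)[...,0],(0,0),2)
def rot():
    t0=__import__("pickle").load(open("top0.pkl","rb"))
    W=cv2.getRotationMatrix2D((180,180),-29,1).astype("f4")
    cc,W=cv2.findTransformECC(plane(t0),plane(grab("top")),W,cv2.MOTION_EUCLIDEAN,(3,200,1e-6),None,5)
    return np.degrees(np.arctan2(W[1,0],W[0,0])),cc
E
python3 -c "
from h import *
print(rot(),rot()); s=get_state(); print(s['force'],s['eef_pos'])"
```

```text
(np.float32(29.342106), 0.9954155574214919) (np.float32(29.340961), 0.9954340244175415)
[-0.94637277 13.32993995  0.0170227 ] [ 0.43839835 -0.05006216  0.26115941]
```

The table is firmly stopped at 29.34°, with 13–17 N against it, so the pin is in the slot. I'll back off, open and retreat upward, then check the knob height.

Call:
{"method": "send_rows", "body": {
  "motion": [
    {"offset": [0,-0.35,0],"turn": 0},
    {"offset": [0,-0.35,0],"turn": 0}
  ]
}}

```text
t: 8.3
eef_pos: [0.4387, -0.0477, 0.2612]
ee_rot: [3.141, 0.0, -0.162]
force: [1.0, 0.5, -0.1]
width: 0.0307
```

Call:
{"method": "send_rows", "body": {
  "motion": [
    {"offset": [0,0,0],"turn": 0},
    {"offset": [0,0,0],"turn": 0},
    {"offset": [0,0,0],"turn": 0},
    {"offset": [0,0,-2],"turn": 0},
    {"offset": [0,0,-5],"turn": 0},
    {"offset": [0,0,-8],"turn": 0},
    {"offset": [0,0,-10],"turn": 0},
    {"offset": [0,0,-10],"turn": 0}
  ],
  "hand": 0.4
}}

```text
t: 9.1
eef_pos: [0.4394, -0.0478, 0.364]
ee_rot: [-3.14, -0.005, -0.162]
force: [1.1, -0.1, -0.2]
width: 0.0612
```

```bash
python3 -c "
from h import *
print(rot()); s=get_state(); print(s['t'],s['force'],s['eef_pos'])
go((.40,-.33,.40,-9.5))"
```

```text
(np.float32(29.241093), 0.9914058373924727)
9.15 [-0.14031235 -0.33433664  0.07544998] [ 0.4388771  -0.04782371  0.36238735]
[0.73, 28.47, -3.8] 0.2
```

Call:
{"method": "send_rows", "body": {
  "motion": [
    {"offset": [0.1,3,-0.5],"turn": 0},
    {"offset": [0.2,7,-1],"turn": 0},
    {"offset": [0.3,11.5,-1.5],"turn": 0},
    {"offset": [0.4,16,-2],"turn": 0},
    {"offset": [0.5,20.5,-2.5],"turn": 0},
    {"offset": [0.6,25,-3],"turn": 0},
    {"offset": [0.7,28,-3.5],"turn": 0},
    {"offset": [0.7,28,-3.5],"turn": 0}
  ]
}}

```text
t: 9.95
eef_pos: [0.3997, -0.3282, 0.3951]
ee_rot: [3.141, 0.002, -0.166]
force: [-0.3, 0.7, -0.5]
width: 0.0614
```

```bash
python3 - <<'E'
from h import *
print(rot())
b=grab("scene"); t=grab("top")
cv2.imwrite("pics/f1.png",cv2.resize(b["frame"][165:265,240:365],None,fx=6.4,fy=6.4,interpolation=2)[:600])
cv2.imwrite("pics/f2.png",cv2.resize(t["frame"][170:295,210:335],None,fx=4.8,fy=4.8,interpolation=2))
import pickle; 
for n,f in((0,pickle.load(open("scene0.pkl","rb"))),(1,b)):
    # highest dark-pixel points within 25 mm of expected knob
    a=np.radians(142 if n==0 else 171.2); k=np.array([.585,-.072])+.15*np.array([np.cos(a),np.sin(a)])
    V,U=np.mgrid[150:240,280:370]; Q=np.array([P(f,u,v) for u,v in zip(U.ravel(),V.ravel())])
    m=(np.hypot(*(Q[:,:2]-k).T)<.03)&(f["frame"][V.ravel(),U.ravel()].max(1)<70)
    z=Q[m,2]; print(n,m.sum(),np.percentile(z,[50,80,90,95,99]),U.ravel()[m].min(),U.ravel()[m].max(),V.ravel()[m].min(),V.ravel()[m].max(), "pred top px home",uv(f,[*k,.099]),"up11",uv(f,[*k,.110]))
E
```

```text
(np.float32(29.884607), 0.8056878578747511)
0 96 [0.07794019 0.09530372 0.09954115 0.10126893 0.10286074] 339 352 197 220 pred top px home (np.float64(348.8182448464024), np.float64(197.65229013518245)) up11 (np.float64(349.18692060826146), np.float64(194.9437442485593))
1 83 [0.08653573 0.09763696 0.09942716 0.10055143 0.10264034] 334 341 182 206 pred top px home (np.float64(337.43271887726564), np.float64(183.33077438270456)) up11 (np.float64(337.73866855974006), np.float64(180.6401584352471))
```

View pics/f1.png

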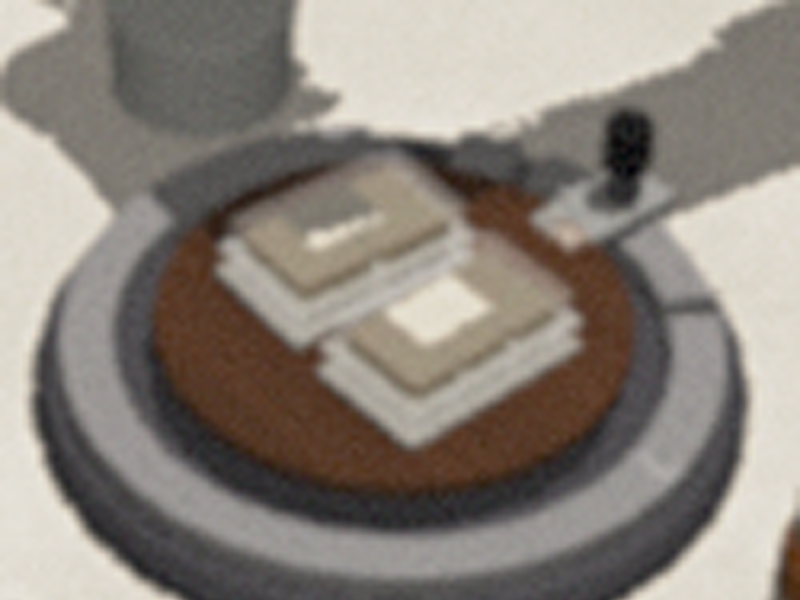

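View pics/f2.png

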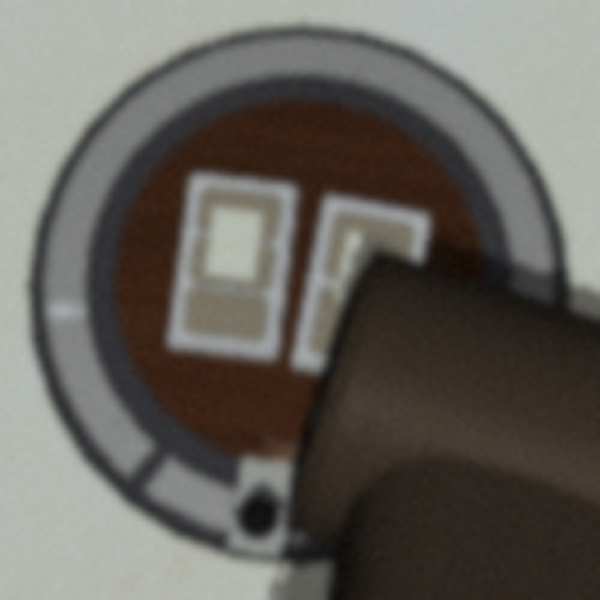

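The knob, at crop (260,512), sits exactly where the first slot was at (257,518), and the vacated start slot shows at (147,470). The knob top is as low as it was at the start (0.1026 m against 0.1029 m), so the pin is home. Both boxes are flat.

```bash
python3 -c "
from station import *
print(job_done())"
```

```text
the job is handed in; nothing more can be done
None
```

The stand is turned anticlockwise to its very next stop, at about 0.51 rad (29.3°), and the job is handed in, at about 10 s on the robot's clock. I lifted the knob about 13 mm, swung the table 21° and let the pin down onto the ring. I then opened the jaws and pushed the knob on with one finger until the spring dropped the pin into the first slot.

**Checks that passed:**
- **Stop:** with about 15 N of push, the table angle stayed at 29.3°.
- **Right slot:** the knob now stands where the first slot appeared in the opening picture.
- **Pin home:** the knob top measured 0.1026 m, against 0.1029 m at the start. Riding on the ring would add 11 mm.
- **Boxes:** both lie flat on the turntable.
- **Arm:** the gripper is open and clear, with no contact force.

**Limits and disagreements:**
- The last angle reading (29.9°, match score 0.81) was less reliable because the arm partly covered the view. The clear readings before it agreed on 29.2–29.3°.
- My early estimate of the slot from the pictures was 27.7–28.5°, about a degree short of where the table stopped.
- I kept the arm well clear of the other goods on the counter, but did not measure them again at the end.

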